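Unlock the medicine box

ROBOT

A 6-joint arm with a two-finger parallel gripper is mounted at the origin on a cart in front of the work surface, level with it; the furniture and walls round the work are solid. World frame = base frame: x ahead of the robot, y to its left, z up, the work surface at z = 0. Lengths are in m, angles in rad, forces in N, time in s.
With the tool pointing down it reaches from about 0.25 to 0.775 m from the base axis. Payload 4 kg.
Tool frame: the origin (TCP) lies where the fingers leave the gripper's body, on its centre line; the fingertips stand 97 mm ahead of it and the grasp point (between the pads) lies 78 mm ahead of it; z points along the fingers, y is the line along which they close (so a half turn about z gives the same grasp; the last joint's range is limited). The gripper opens to 94 mm and grips with 3 to 60 N. Pads are 16 mm wide; open, the fingers measure 119 mm over their backs; the gripper's body (75 mm by 177 mm) begins 78 mm behind the grasp point.
Start: joints at [1.082, 0.087, 1.371, -0, 1.684, -0.103], TCP at [0.207, 0.51, 0.303] pointing down, gripper open.
Joint ranges: [-3.1, 3.1], [-0.76, 2.03], [0.27, 2.55], [-1.08, 4.22], [0.17, 2.65], [-2.57, 2.57]. Speed limits (rad/s): [2.79, 2.79, 3.14, 3.14, 3.14, 3.14].

INTERFACE

Orientations are given as [roll, pitch, yaw] about the fixed x, y, z axes, in that order (R = Rz(yaw) Ry(pitch) Rx(roll)).
In Python, from bench import robot, eyes gives the robot as it stands. The module is installed in compiled form; this text tells all that it offers.
- The arm moves only by the tool carry_out, never from a script. Its argument "deltas" is a list of rows, each an object of numbers: "dx", "dy", "dz": the shift along the tool's x, y, z each as a share of 0.02 m, from -1 to 1; "wx", "wy", "wz": the turn, a rotation vector about the tool's x, y, z each as a share of 0.12 rad, from -1 to 1; "gripper": the closure in counts, from 0 (fully open) to 255 (shut). In form: [{"dx": .., "dy": .., "dz": .., "wx": .., "wy": .., "wz": .., "gripper": ..}, ...]. A call has 1 to 20 rows; each row shifts and turns the commanded pose from where the row before left it, along the tool's axes as they then stand; what a row does not reach is not made up. A row lasts 1/12 s, in which the tool goes at most 41.7 mm and 7.16 degrees, less where a joint would pass 70% of its speed; a pose out of reach is approached as far as the arm can. A call with a number of a shift or a turn outside -1 to 1 is refused whole. A call with a gripper value outside its range is refused whole. The fingers move at their own pace and stop on an object; the grip force is fixed at half the most. Time passes only in rows, so rows that do not move let the fingers close. It gives the time, the measured TCP pose, the force, the opening and the grip force at its end, in the units of the state.
- robot.get_obs(): the state, without advancing time (a new reading comes with each control period).
- eyes.snapshot(name): name is "scene" or "side" or "wrist"; returns the picture (400x640x3 uint8, red, green, blue); there is no depth.
- eyes.get_calibration(name): a dict with "fovy" (degrees; the focal length in pixels is half the picture's height over the tangent of half this angle, whatever the lens; pixels are square), "cx", "cy" (the principal point, pixels), "R" (3x3) and "t" (3): a world point X has camera coordinates R X + t. Camera axes: x right, y down, z forward; pixel columns grow to the right and rows downward; lengths in m; the calibration is good to about 2 mm. A picture is of the moment at which its call begins: read the wrist's pose just before it. get_calibration takes no time and is no camera call; for the wrist camera it gives the pose at the moment of the call.
- robot.close_job(): hands the job in; it is judged then, once.
The state is a dict: "time": time; "joint_positions": joint angles; "qvel": joint speeds; "joint_torque": joint torques, N m; "tool_pos": TCP position; "ee_rot": TCP orientation; "wrist_force": force on the tool from outside, world axes, zero at the start; "wrist_torque": the same for the moment, N m; "width": finger opening in m; "finger_force": force on a finger pad.
Only numpy, scipy, OpenCV 4.12 (cv2) and the standard library are available. Lean on these libraries where they do the work, as an engineer would, in place of code of your own. Each camera call takes 0.05 s, during which the arm holds its last target. There are 200 camera calls.

TASK

Unlock the white medicine box on the worktop: lift the blue key out of the wooden key stand, push it fully home into the keyhole in the middle of the blue ring on the box, and turn it clockwise as far as it goes so that the bolt lets go and the lid lifts a little. Leave the blue key seated in the lock and let go of it; leave the yellow key standing in the stand.

Things in the scene. Friction and masses are not known exactly. Their poses are not given: they have to be found in the camera images.
- blue_key: Key standing upright, blade down. Origin: centre of underside of its shoulder (26x48x6 mm in x, y, z), which rests on the stand's top, and on the lock's face when home. Blue bow above: 12 mm thick along x (grip across this, 30 mm above origin), 44 wide along y, top at 50. Steel blade below: 8 mm in x, 26 in y, 43 deep, last 11 mm tapering to 14x6. z up. Fits either way round. 60 g.
- yellow_key: The other key, same shape and axes, yellow bow; not to be used. The two keys stand 90 mm apart along their y (either may be left) in the slots of a fixed wooden stand, 60x150 mm, 50 mm high, so their origins start 50 mm above the worktop. A key must rise 45 mm to clear its slot.
- keyhole (a point): Centre of the slot's mouth, on the lock's steel face, 70 mm above the worktop, inside a flat blue ring of 77 mm diameter on the fixed white box (220x170 mm). Slot: 34 mm along point y, 13 mm along point x, 3 mm chamfer, through, deep enough for the whole blade; key goes in along -z. Axes turn with the lock. The grey lid begins 50 mm behind; nothing near rises over 4 mm above the face.
- lock (a joint): Turn of the lock's core about the vertical through the keyhole, rad: 0 locked (start), grows clockwise seen from above, stop at 1.3 (75 degrees). About 0.08 N m friction, stays where left. The key has some 0.2 rad of play in the slot before it drives the core. As it turns, the hidden bolt is drawn and the lid's front edge rises 11 mm.
There are look-alikes about, which are no part of the job. There is more than one size of the blue_key; the job needs the largest.

How it is judged:
By the outcome, as a careful person would: the job done as asked, in the order asked, and still so for the second after the job is handed in, with the robot touching nothing.
It also fails if it takes over 48 s, if anything falls off the work surface, if the arm or the gripper's body presses on something with over 40 N, if the wrist force passes 120 N, or if a joint passes its speed limit or range.

## Working session

There is one attempt and no reset: what is moved stays moved. The work goes in short steps, Python scripts to look and compute and a tool call to move; the robot and the scene stay as the last step left them, time stands still between calls to the robot, and variables do not carry over. Pictures are saved under pics/ and viewed, at most 14 in all, crops included, and the job is handed in when it is done.

Besides the shell and the picture viewer there is one more tool, called after ">>>" as name([rows], argument=value, ...), one row to a line, values as JSON. carry_out: Moves the arm, as the interface text tells. Shift numbers are shares of 0.02 m and turn numbers shares of 0.12 rad, none past 1 either way. Its arguments: {"type":"object","properties":{"deltas":{"type":"array","items":{"type":"object","properties":{"dx":{"type":"number"},"dy":{"type":"number"},"dz":{"type":"number"},"wx":{"type":"number"},"wy":{"type":"number"},"wz":{"type":"number"},"gripper":{"type":"number"}}}}},"required":["deltas"]}

```bash
mkdir -p pics; python3 - <<'E'
from bench import robot, eyes
import cv2, numpy as np
o=robot.get_obs(); print(o)
for n in ["scene","side","wrist"]:
    c=eyes.get_calibration(n); p=eyes.snapshot(n); print(n,c)
    cv2.imwrite(f"pics/{n}0.png",p[:,:,::-1])
E
```

```text
{'time': 0.0, 'joint_positions': array([ 1.08191678e+00,  8.79248913e-02,  1.37224330e+00, -1.08923339e-05,
        1.68359163e+00, -1.03116650e-01]), 'qvel': array([-0.00269682,  0.00012834,  0.00066195,  0.00095679,  0.000192  ,
       -0.00064806]), 'joint_torque': array([ 4.80621547e-04, -3.40184426e+01, -3.02425611e+01,  7.18945591e-02,
        3.30391957e-02, -1.81986970e-04]), 'tool_pos': array([0.20680209, 0.50927522, 0.30152597]), 'ee_rot': array([-3.13943588e+00, -2.12306902e-04,  2.75582831e+00]), 'wrist_force': array([ 0.30705732, -0.03946158, -0.23539869]), 'wrist_torque': array([-0.0016084 ,  0.02515474,  0.02207708]), 'finger_force': 0.0, 'width': 0.09392445628173163}
scene {'fovy': 47.41251517255427, 'cx': 317.9139695805768, 'cy': 203.16149576792907, 'R': array([[-0.50388561, -0.86369787,  0.01119278],
       [-0.67440632,  0.3852895 , -0.62986357],
       [ 0.53969936, -0.32492767, -0.77662514]]), 't': array([-0.03360558,  0.43509905,  0.8328381 ])}
side {'fovy': 54.22258213789081, 'cx': 311.13120240810474, 'cy': 200.45523123204896, 'R': array([[ 0.87444597, -0.4848374 ,  0.01664155],
       [-0.29887721, -0.56543681, -0.76873508],
       [ 0.38212126,  0.66724351, -0.6393508 ]]), 't': array([-0.49255124,  0.04180797,  0.94989091])}
wrist {'fovy': 59.038478413342865, 'cx': 322.3863606256843, 'cy': 205.50480162685304, 'R': array([[ 0.37485256,  0.92707547, -0.00407719],
       [ 0.90153841, -0.3634946 ,  0.23473427],
       [ 0.21613435, -0.09166648, -0.97205103]]), 't': array([-0.54858822, -0.02459217,  0.39158326])}
```

View pics/scene0.png

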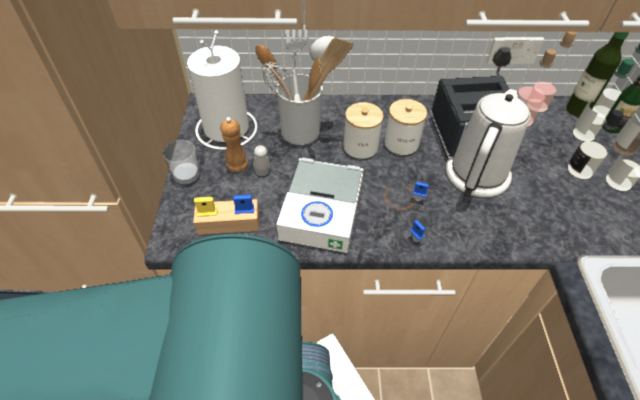

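View pics/side0.png

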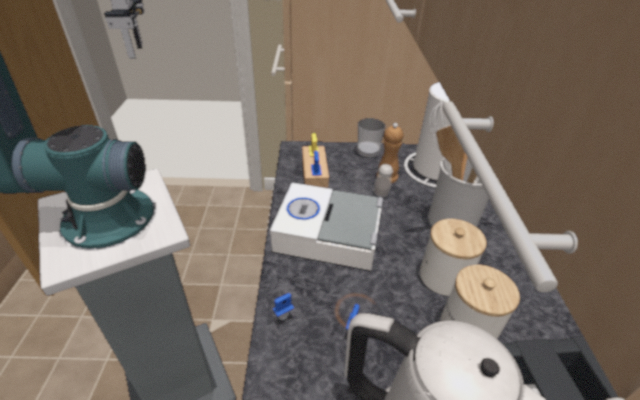

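View pics/wrist0.png

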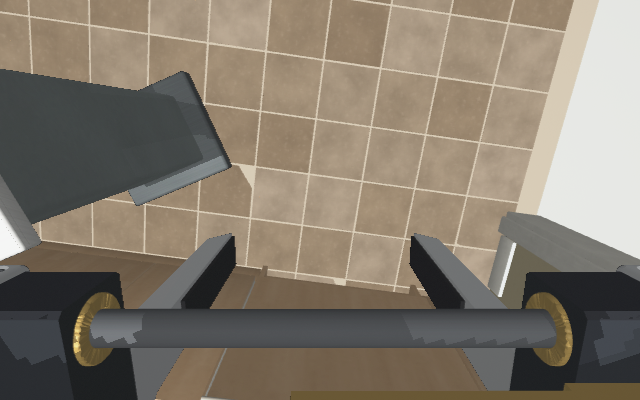

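The scene picture has three blue, key-like things: in the stand next to yellow (scene 243,203; side 317,160), and two loose ones (421,189 and 418,231). The stand's key fits the description. The keyhole is at scene (317,214), side (303,209). Next I triangulate and take a close crop.

```bash
cat > h.py <<'E'
import numpy as np, cv2
from bench import robot, eyes
def proj(c,X):
    f=200/np.tan(np.radians(c['fovy'])/2); q=c['R']@np.asarray(X,float).T.reshape(3,-1)+c['t'][:,None]
    return (f*q[:2]/q[2]).T+[c['cx'],c['cy']]
def ray(c,uv):
    f=200/np.tan(np.radians(c['fovy'])/2)
    d=c['R'].T@np.array([(uv[0]-c['cx'])/f,(uv[1]-c['cy'])/f,1.]); return -c['R'].T@c['t'], d/np.linalg.norm(d)
def tri(obs):
    A=np.zeros((3,3));b=np.zeros(3)
    for c,uv in obs:
        o,d=ray(c,uv);P=np.eye(3)-np.outer(d,d);A+=P;b+=P@o
    X=np.linalg.solve(A,b); return X,[np.linalg.norm(proj(c,X)[0]-uv) for c,uv in obs]
def atz(c,uv,z):
    o,d=ray(c,uv); return o+d*(z-o[2])/d[2]
def blobs(img,lo,hi,mn=15):
    m=cv2.inRange(cv2.cvtColor(img,cv2.COLOR_RGB2HSV),lo,hi)
    n,l,s,ce=cv2.connectedComponentsWithStats(m)
    return m,l,[(i,ce[i].round(1),s[i]) for i in range(1,n) if s[i][4]>=mn]
BL=((105,120,60),(130,255,255)); YE=((24,140,100),(34,255,255))
E
python3 - <<'E'
from h import *
for n in ["scene","side"]:
    im=cv2.imread(f"pics/{n}0.png")[:,:,::-1].copy()
    for nm,r in (("B",BL),("Y",YE)):
        for b in blobs(im,*r)[2]: print(n,nm,b[1],b[2])
a=cv2.imread("pics/scene0.png")[150:260,170:450]; b=cv2.imread("pics/side0.png")[120:330,250:400]
a=cv2.resize(a,None,fx=2.8,fy=2.8,interpolation=2); b=cv2.resize(b,None,fx=1.3,fy=1.3,interpolation=2)
o=np.zeros((a.shape[0]+b.shape[0],a.shape[1],3),np.uint8); o[:a.shape[0]]=a; o[a.shape[0]:,:b.shape[1]]=b
cv2.imwrite("pics/crop1.png",o)
E
```

```text
scene B [420.6 188.8] [413 182  16  15 173]
scene B [243.  203.5] [233 194  21  19 314]
scene B [316.8 214.5] [301 202  32  24 127]
scene B [417.7 229.8] [410 220  15  20 188]
scene Y [205.4 206.9] [194 197  23  19 283]
side B [315.8 165.6] [312 152   8  23 107]
side B [282.7 304.3] [273 293  21  23 305]
side B [353.1 313. ] [347 304  12  25  90]
```

View pics/crop1.png

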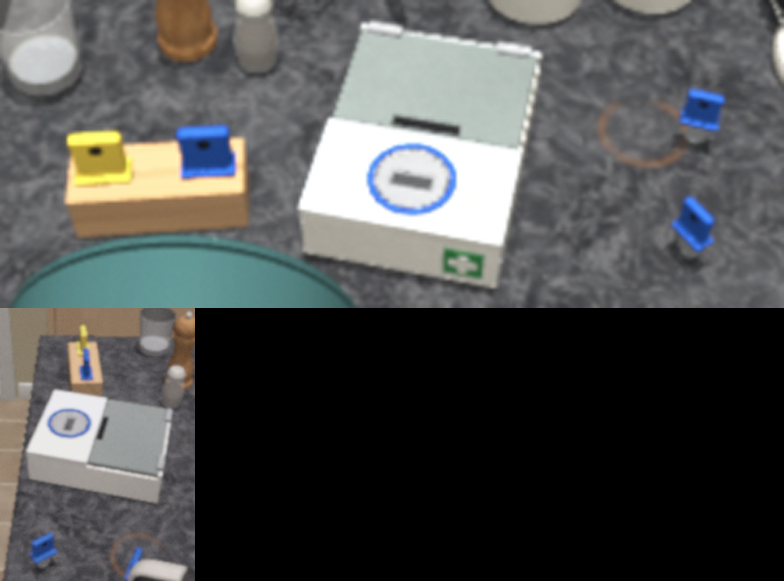

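The crop shows the blue key in the stand at scene (243,203), right of yellow (205,207). The slot is at (317,214), and the two smaller blue keys stand loose to the right, so the stand key is the choice.

```bash
python3 - <<'E'
from h import *
cs,cd=eyes.get_calibration("scene"),eyes.get_calibration("side")
ims=cv2.imread("pics/scene0.png")[:,:,::-1].copy();imd=cv2.imread("pics/side0.png")[:,:,::-1].copy()
print("bow",tri([(cs,(243,203.5)),(cd,(315.8,165.6))]))
print("yel at z", atz(cs,(205.4,206.9),.075), "blue same", atz(cs,(243,203.5),.075))
for n,im,c,box in(("s",ims,cs,(295,195,345,235)),("d",imd,cd,(280,190,330,226))):
    x0,y0,x1,y1=box; hsv=cv2.cvtColor(im,cv2.COLOR_RGB2HSV)[y0:y1,x0:x1]
    m=cv2.inRange(hsv,(100,60,40),(130,255,255)); p=cv2.findNonZero(m)
    h=cv2.convexHull(p); e=cv2.fitEllipse(h); ctr=np.array(e[0])+[x0,y0]; print(n,ctr,e[1])
    # dark slot
    g=hsv[:,:,2].astype(int); yy,xx=np.mgrid[y0:y1,x0:x1]
    s=(g<130)&(np.hypot(xx-ctr[0],yy-ctr[1])<10)&(m==0)
    pts=np.array([atz(c,(u,v),.07)[:2] for u,v in zip(xx[s],yy[s])]); q=pts.mean(0); w,v=np.linalg.eigh(np.cov((pts-q).T)); print("slot",len(pts),q,np.sqrt(w)*3.46,v[:,1],np.degrees(np.arctan2(v[1,1],v[0,1])))
    globals()["c"+n]=ctr
print("ring",tri([(cs,globals()['cs'] if False else ctr)]) if 0 else "")
E
```

```text
bow (array([ 0.50678725, -0.12580705,  0.06863064]), [np.float64(0.3710497168409058), np.float64(0.34284771288543964)])
yel at z [ 0.53742758 -0.04298494  0.075     ] blue same [ 0.50283764 -0.12441295  0.075     ]
s [316.56915474 213.5       ] (25.32326316833496, 32.00669479370117)
slot 34 [ 0.3906427 -0.2630765] [0.00799158 0.03028033] [0.68746597 0.72621659] 46.57014833308558
d [302.83227921 208.07166672] (21.91673469543457, 32.93087387084961)
slot 37 [ 0.393515   -0.26467919] [0.01054913 0.02709562] [0.67019233 0.74218747] 47.91808938764869
ring
```

```bash
python3 - <<'E'
from h import *
cs,cd=eyes.get_calibration("scene"),eyes.get_calibration("side")
for uv in ((150,262),(555,265),(190,100)): print("scene",uv,atz(cs,uv,0)[:2])
for uv in ((280,142),(262,235),(365,143),(247,400)): print("side",uv,atz(cd,uv,0)[:2])
print("ring",tri([(cs,(316.57,213.5)),(cd,(302.83,208.07))]))
print("mill", [tri([(cs,a),(cd,b)])[0].round(3) for a,b in (((230,122),(395,128)),((261,149),(384,167)),((182,145),(371,125)))])
print("bowtop", [tri([(cs,a),(cd,b)])[0].round(3) for a,b in (((243,196.5),(316,153)),((205,199),(314.5,136)))])
print(proj(cd,[[.5054,-.1253,.05],[.5054,-.1253,.1],[.5374,-.043,.1]]) )
for p in ((.5054,-.1253,.05),(.5054,-.1253,.1)): print(proj(cs,p),proj(cd,p))
E
```

```text
scene (150, 262) [0.50912826 0.12016393]
scene (555, 265) [ 0.02696221 -0.70299486]
scene (190, 100) [ 1.03287868 -0.17133758]
side (280, 142) [0.52028778 0.12499256]
side (262, 235) [ 0.30454849 -0.22981296]
side (365, 143) [ 0.75590258 -0.00411507]
side (247, 400) [ 0.13399329 -0.56231185]
ring (array([ 0.39356072, -0.26318701,  0.07147375]), [np.float64(0.5547206417264767), np.float64(0.5821429841201525)])
mill [array([ 0.698, -0.187,  0.157]), array([ 0.637, -0.238,  0.089]), array([ 0.727, -0.061,  0.103])]
bowtop [array([ 0.502, -0.127,  0.105]), array([ 0.542, -0.047,  0.102])]
[[315.30437751 171.24284508]
 [315.76491426 155.22138536]
 [311.09009571 137.45592069]]
[[244.09538127 209.11842064]] [[315.30437751 171.24284508]]
[[241.65158944 195.91196364]] [[315.76491426 155.22138536]]
```

>>> carry_out([
  {"wz": 0.944},
  {"wz": 0.944},
  {"wz": 0.944},
  {"wz": 0.944},
  {"wz": 0.944},
  {"wz": 0.944},
  {"wz": 0.944},
  {"wz": 0.944},
  {"wz": 0.944},
  {"wz": 0.944},
  {"wz": 0.944},
  {"wz": 0.944},
  {"wz": 0.944},
  {"wz": 0.944},
])

```text
invalid input
```

>>> carry_out([
  {"dx": -0.9,"dy": 1},
  {"dx": -0.9,"dy": 1},
  {"dx": -0.9,"dy": 1},
  {"dx": -0.9,"dy": 1},
  {"dx": -0.9,"dy": 1},
  {"dx": -0.9,"dy": 1},
  {"dx": -0.9,"dy": 1},
  {"dx": -0.9,"dy": 1},
  {"dx": -0.9,"dy": 1},
  {"dx": -0.9,"dy": 1},
  {"dx": -0.9,"dy": 1},
  {"dx": -0.9,"dy": 1},
  {"dx": -0.9,"dy": 1},
])

```text
invalid input
```

>>> carry_out([
  {"dx": -0.9,"dy": 1},
  {"dx": -0.9,"dy": 1},
  {"dx": -0.9,"dy": 1},
  {"dx": -0.9,"dy": 1},
  {"dx": -0.9,"dy": 1},
  {"dx": -0.9,"dy": 1},
  {"dx": -0.9,"dy": 1},
  {"dx": -0.9,"dy": 1},
  {"dx": -0.9,"dy": 1},
  {"dx": -0.9,"dy": 1},
  {"dx": -0.9,"dy": 1},
  {"dx": -0.9,"dy": 1},
  {"dx": -0.9,"dy": 1},
  {},
  {},
])

```text
invalid input
```

Probably every field is required.

>>> carry_out([
  {"dx": 0,"dy": 0,"dz": 0,"wx": 0,"wy": 0,"wz": 0.944,"gripper": 0},
  {"dx": 0,"dy": 0,"dz": 0,"wx": 0,"wy": 0,"wz": 0.944,"gripper": 0},
  {"dx": 0,"dy": 0,"dz": 0,"wx": 0,"wy": 0,"wz": 0.944,"gripper": 0},
  {"dx": 0,"dy": 0,"dz": 0,"wx": 0,"wy": 0,"wz": 0.944,"gripper": 0},
  {"dx": 0,"dy": 0,"dz": 0,"wx": 0,"wy": 0,"wz": 0.944,"gripper": 0},
  {"dx": 0,"dy": 0,"dz": 0,"wx": 0,"wy": 0,"wz": 0.944,"gripper": 0},
  {"dx": 0,"dy": 0,"dz": 0,"wx": 0,"wy": 0,"wz": 0.944,"gripper": 0},
  {"dx": 0,"dy": 0,"dz": 0,"wx": 0,"wy": 0,"wz": 0.944,"gripper": 0},
  {"dx": 0,"dy": 0,"dz": 0,"wx": 0,"wy": 0,"wz": 0.944,"gripper": 0},
  {"dx": 0,"dy": 0,"dz": 0,"wx": 0,"wy": 0,"wz": 0.944,"gripper": 0},
  {"dx": 0,"dy": 0,"dz": 0,"wx": 0,"wy": 0,"wz": 0.944,"gripper": 0},
  {"dx": 0,"dy": 0,"dz": 0,"wx": 0,"wy": 0,"wz": 0.944,"gripper": 0},
  {"dx": 0,"dy": 0,"dz": 0,"wx": 0,"wy": 0,"wz": 0.944,"gripper": 0},
  {"dx": 0,"dy": 0,"dz": 0,"wx": 0,"wy": 0,"wz": 0.944,"gripper": 0},
])

```text
time: 1.32
tool_pos: [0.2069, 0.5094, 0.3022]
ee_rot: [-3.141, 0.001, 1.164]
wrist_force: [-0.4, -0.5, 0.5]
width: 0.0939
finger_force: 0.0
```

>>> carry_out([
  {"dx": -0.9,"dy": 1,"dz": 0,"wx": 0,"wy": 0,"wz": 0,"gripper": 0},
  {"dx": -0.9,"dy": 1,"dz": 0,"wx": 0,"wy": 0,"wz": 0,"gripper": 0},
  {"dx": -0.9,"dy": 1,"dz": 0,"wx": 0,"wy": 0,"wz": 0,"gripper": 0},
  {"dx": -0.9,"dy": 1,"dz": 0,"wx": 0,"wy": 0,"wz": 0,"gripper": 0},
  {"dx": -0.9,"dy": 1,"dz": 0,"wx": 0,"wy": 0,"wz": 0,"gripper": 0},
  {"dx": -0.9,"dy": 1,"dz": 0,"wx": 0,"wy": 0,"wz": 0,"gripper": 0},
  {"dx": -0.9,"dy": 1,"dz": 0,"wx": 0,"wy": 0,"wz": 0,"gripper": 0},
  {"dx": -0.9,"dy": 1,"dz": 0,"wx": 0,"wy": 0,"wz": 0,"gripper": 0},
  {"dx": -0.9,"dy": 1,"dz": 0,"wx": 0,"wy": 0,"wz": 0,"gripper": 0},
  {"dx": -0.9,"dy": 1,"dz": 0,"wx": 0,"wy": 0,"wz": 0,"gripper": 0},
  {"dx": -0.9,"dy": 1,"dz": 0,"wx": 0,"wy": 0,"wz": 0,"gripper": 0},
  {"dx": -0.9,"dy": 1,"dz": 0,"wx": 0,"wy": 0,"wz": 0,"gripper": 0},
  {"dx": -0.9,"dy": 1,"dz": 0,"wx": 0,"wy": 0,"wz": 0,"gripper": 0},
  {"dx": 0,"dy": 0,"dz": 0,"wx": 0,"wy": 0,"wz": 0,"gripper": 0},
])

```text
time: 2.48
tool_pos: [0.3563, 0.1895, 0.3024]
ee_rot: [3.14, 0.002, 1.164]
wrist_force: [-0.1, -0.5, 0.2]
width: 0.094
finger_force: 0.0
```

>>> carry_out([
  {"dx": -0.9,"dy": 1,"dz": 0,"wx": 0,"wy": 0,"wz": 0,"gripper": 0},
  {"dx": -0.9,"dy": 1,"dz": 0,"wx": 0,"wy": 0,"wz": 0,"gripper": 0},
  {"dx": -0.9,"dy": 1,"dz": 0,"wx": 0,"wy": 0,"wz": 0,"gripper": 0},
  {"dx": -0.9,"dy": 1,"dz": 0,"wx": 0,"wy": 0,"wz": 0,"gripper": 0},
  {"dx": -0.9,"dy": 1,"dz": 0,"wx": 0,"wy": 0,"wz": 0,"gripper": 0},
  {"dx": -0.9,"dy": 1,"dz": 0,"wx": 0,"wy": 0,"wz": 0,"gripper": 0},
  {"dx": -0.9,"dy": 1,"dz": 0,"wx": 0,"wy": 0,"wz": 0,"gripper": 0},
  {"dx": -0.9,"dy": 1,"dz": 0,"wx": 0,"wy": 0,"wz": 0,"gripper": 0},
  {"dx": -0.9,"dy": 1,"dz": 0,"wx": 0,"wy": 0,"wz": 0,"gripper": 0},
  {"dx": -0.9,"dy": 1,"dz": 0,"wx": 0,"wy": 0,"wz": 0,"gripper": 0},
  {"dx": -0.9,"dy": 1,"dz": 0,"wx": 0,"wy": 0,"wz": 0,"gripper": 0},
  {"dx": -0.9,"dy": 1,"dz": 0,"wx": 0,"wy": 0,"wz": 0,"gripper": 0},
  {"dx": -0.9,"dy": 1,"dz": 0,"wx": 0,"wy": 0,"wz": 0,"gripper": 0},
  {"dx": 0,"dy": 0,"dz": 0,"wx": 0,"wy": 0,"wz": 0,"gripper": 0},
  {"dx": 0,"dy": 0,"dz": 0,"wx": 0,"wy": 0,"wz": 0,"gripper": 0},
])

```text
time: 3.73
tool_pos: [0.5034, -0.1245, 0.3017]
ee_rot: [-3.14, -0.001, 1.168]
wrist_force: [-0.6, 0.6, 0.1]
width: 0.094
finger_force: 0.0
```

```bash
python3 - <<'E'
from h import *
o=robot.get_obs(); print(o['tool_pos'],o['ee_rot'],o['wrist_force'])
c=eyes.get_calibration("wrist"); p=eyes.snapshot("wrist")
import pickle; pickle.dump((c,p,o),open("w1.pkl","wb"))
cv2.imwrite("pics/w1.png",p[:,:,::-1])
for nm,r in (("B",BL),("Y",YE)):
    for b in blobs(p,*r)[2]: print(nm,b[1],b[2],atz(c,b[1],.1))
E
```

```text
[ 0.50337923 -0.12445203  0.30174953] [-3.13950492e+00 -6.72015736e-04  1.16843129e+00] [-0.59180637  0.55490628  0.10420853]
B [325.9 193.9] [ 313  167   28   60 1418] [ 0.50808937 -0.11715294  0.1       ]
B [277.5 374.2] [240 348  76  45 731] [ 0.39930383 -0.2585873   0.1       ]
Y [327.8  93.5] [316  59  30  62 874] [ 0.54002411 -0.0450577   0.1       ]
Y [344.  94.] [344  86   1  17  17] [ 0.55135503 -0.05026025  0.1       ]
```

View pics/w1.png

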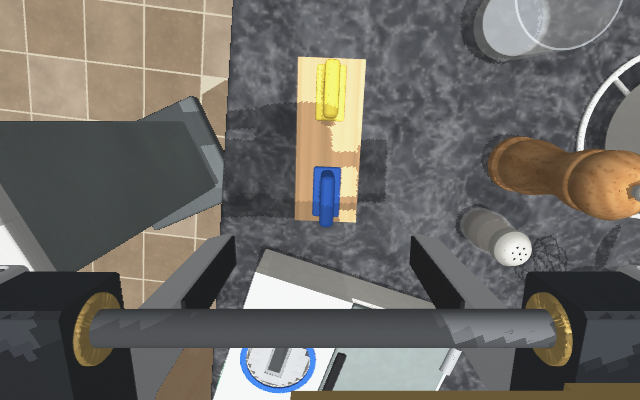

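The wrist view shows the blue key at (326,195), yellow at (330,90), and the ring at (278,360) partly behind the gripper bar. I fit both key silhouettes in the wrist and scene views.

```bash
cat >> h.py <<'E'
def sil(c,p,S=4):
    x,y,z,a=p; R=np.array([[np.cos(a),-np.sin(a)],[np.sin(a),np.cos(a)]]); m=np.zeros((400*S,640*S),np.uint8)
    for sx,sy,z0,z1 in((.026,.048,0,.006),(.012,.044,.006,.05)):
        X=[[*(R@[i*sx/2,j*sy/2]+[x,y]),z+k] for i in(-1,1) for j in(-1,1) for k in(z0,z1)]
        uv=((proj(c,X)+.5)*S-.5).round().astype(np.int32); cv2.fillConvexPoly(m,cv2.convexHull(uv),1)
    return m
def fitkey(views,rng,p0):
    from scipy.optimize import minimize
    M=[]
    for c,im in views:
        hsv=cv2.cvtColor(im,cv2.COLOR_RGB2HSV); m=cv2.inRange(hsv,*rng)
        near=cv2.dilate(sil(c,p0,1),np.ones((15,15))); m=((m>0)&(near>0)).astype(np.uint8)
        m=cv2.morphologyEx(m,cv2.MORPH_CLOSE,np.ones((3,3)))
        M.append((c,cv2.resize(m,None,fx=4,fy=4,interpolation=0)))
    def f(p):
        e=0
        for c,m in M: s=sil(c,p); e+=1-(s&m).sum()/(s|m).sum()
        return e
    sx=np.array(p0)+np.vstack([np.zeros(4),np.diag([.004,.004,.004,.08])])
    r=minimize(f,p0,method="Nelder-Mead",options=dict(initial_simplex=sx,xatol=1e-4,fatol=1e-4,maxiter=200)); return r.x,r.fun
E
python3 - <<'E'
from h import *
import pickle
c,p,o=pickle.load(open("w1.pkl","rb")); cs=eyes.get_calibration("scene"); s=cv2.imread("pics/scene0.png")[:,:,::-1].copy()
cd=eyes.get_calibration("side"); d=cv2.imread("pics/side0.png")[:,:,::-1].copy()
B=((100,100,25),(130,255,255));Y=((22,110,40),(36,255,255))
for rng,p0 in((B,(.505,-.124,.05,1.168)),(Y,(.54,-.043,.05,1.168))):
    print(fitkey([(c,p)],rng,p0),fitkey([(c,p),(cs,s),(cd,d)],rng,p0))
E
```

```text
(array([ 0.50221564, -0.13222825,  0.01589708,  2.70159158]), np.float64(0.13917668825161889)) (array([ 0.51355436, -0.1318202 ,  0.05320338,  1.03819397]), np.float64(1.7903598347215262))
(array([ 0.54730848, -0.03968869, -0.05837508,  2.54720274]), np.float64(0.2629232269750592)) (array([ 0.54386273, -0.04359372,  0.05119455, -0.47209531]), np.float64(0.755347621313155))
```

```bash
python3 - <<'E'
from h import *
import pickle
c,p,o=pickle.load(open("w1.pkl","rb")); cs=eyes.get_calibration("scene"); s=cv2.imread("pics/scene0.png")[:,:,::-1].copy()
print(-c['R'].T@c['t'])
out=[]
for cc,im,(x,y,w,h) in((c,p,(270,40,120,200)),(cs,s,(180,180,90,60))):
    im=cv2.resize(im[:,:,::-1],None,fx=4,fy=4,interpolation=0)
    for q in((.5054,-.1253,.05,1.168),(.5374,-.043,.05,1.168)):
        k,_=cv2.findContours(sil(cc,q),0,1); cv2.drawContours(im,k,-1,(0,0,255),1)
        m=sil(cc,q,1); ys,xs=np.nonzero(m); print(xs.min(),xs.max(),ys.min(),ys.max())
    im=im[y*4:(y+h)*4,x*4:(x+w)*4]; out.append(cv2.resize(im,None,fx=(.75 if h>100 else 1),fy=(.75 if h>100 else 1)))
H=max(a.shape[0] for a in out); o=np.zeros((H,sum(a.shape[1] for a in out),3),np.uint8); x=0
for a in out: o[:a.shape[0],x:x+a.shape[1]]=a; x+=a.shape[1]
cv2.imwrite("pics/ov1.png",o[:600])
E
```

```text
[ 0.52921264 -0.06157977  0.38433115]
300 353 179 211
295 352 81 111
238 250 189 217
201 213 193 222
```

View pics/ov1.png

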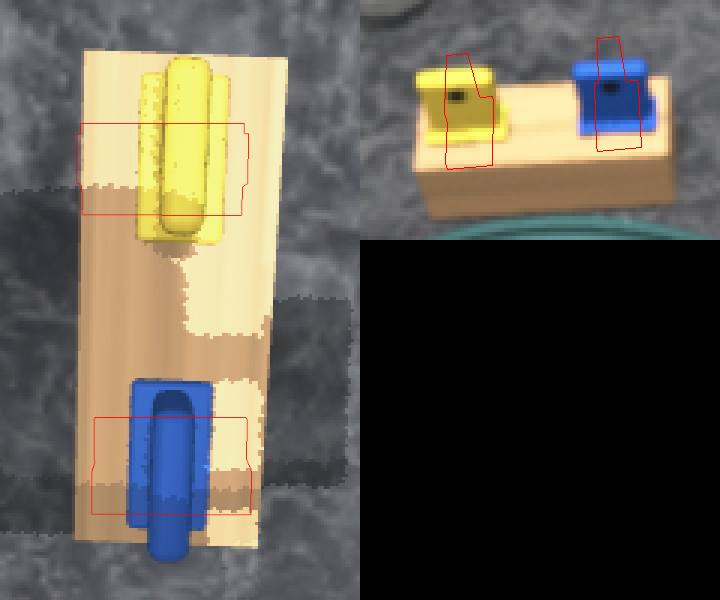

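The outlines sit 90° off because my yaw was that of the key's y axis, not its x axis. I refit with yaw −0.40.

```bash
python3 - <<'E'
from h import *
import pickle
c,p,o=pickle.load(open("w1.pkl","rb")); cs=eyes.get_calibration("scene"); s=cv2.imread("pics/scene0.png")[:,:,::-1].copy()
cd=eyes.get_calibration("side"); d=cv2.imread("pics/side0.png")[:,:,::-1].copy()
B=((100,100,25),(130,255,255));Y=((22,110,40),(36,255,255))
for rng,p0 in((B,(.505,-.124,.05,-.403)),(Y,(.54,-.043,.05,-.403))):
    print(fitkey([(c,p)],rng,p0),fitkey([(c,p),(cs,s),(cd,d)],rng,p0))
E
```

```text
(array([ 0.50454034, -0.12630359,  0.03668848, -0.4260716 ]), np.float64(0.037275499830565884)) (array([ 0.50568514, -0.12422473,  0.04984202, -0.45384311]), np.float64(0.7072809248050488))
(array([ 0.54377517, -0.04304096,  0.05112465, -0.43231217]), np.float64(0.050232298180039825)) (array([ 0.54402056, -0.04323892,  0.05053199, -0.44199259]), np.float64(0.5506795545485244))
```

>>> carry_out([
  {"dx": 0.04,"dy": 0.09,"dz": 0.9,"wx": 0,"wy": 0,"wz": 0.31,"gripper": 0},
  {"dx": 0,"dy": 0,"dz": 0.9,"wx": 0,"wy": 0,"wz": 0,"gripper": 0},
  {"dx": 0,"dy": 0,"dz": 0.9,"wx": 0,"wy": 0,"wz": 0,"gripper": 0},
  {"dx": 0,"dy": 0,"dz": 0.9,"wx": 0,"wy": 0,"wz": 0,"gripper": 0},
  {"dx": 0,"dy": 0,"dz": 0.9,"wx": 0,"wy": 0,"wz": 0,"gripper": 0},
  {"dx": 0,"dy": 0,"dz": 0.9,"wx": 0,"wy": 0,"wz": 0,"gripper": 0},
  {"dx": 0,"dy": 0,"dz": 0.9,"wx": 0,"wy": 0,"wz": 0,"gripper": 0},
  {"dx": 0,"dy": 0,"dz": 0.9,"wx": 0,"wy": 0,"wz": 0,"gripper": 0},
  {"dx": 0,"dy": 0,"dz": 0,"wx": 0,"wy": 0,"wz": 0,"gripper": 0},
  {"dx": 0,"dy": 0,"dz": 0,"wx": 0,"wy": 0,"wz": 0,"gripper": 0},
])

```text
time: 4.62
tool_pos: [0.5043, -0.1227, 0.1581]
ee_rot: [-3.139, -0.0, 1.134]
wrist_force: [0.8, -0.7, 0.7]
width: 0.0939
finger_force: 0.0
```

```bash
python3 - <<'E'
from h import *
o=robot.get_obs(); print(o['tool_pos'],o['ee_rot'],o['wrist_force'])
c=eyes.get_calibration("wrist"); p=eyes.snapshot("wrist")
B=((100,100,25),(130,255,255))
print(fitkey([(c,p)],B,(.5054,-.1245,.05,-.44)))
cv2.imwrite("pics/w2.png",p[:,:,::-1])
E
```

```text
[ 0.50433864 -0.12268986  0.15807399] [-3.13918003e+00 -2.37836748e-04  1.13427219e+00] [ 0.76644688 -0.66895688  0.68802539]
(array([ 0.50461144, -0.12610246,  0.04319473, -0.43735678]), np.float64(0.10175815918013031))
```

View pics/w2.png

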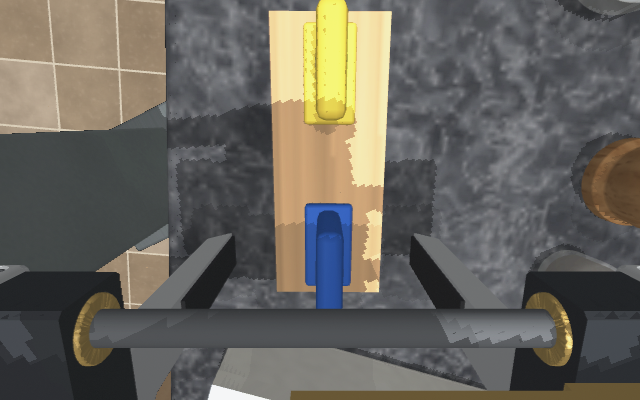

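The key sits between the open fingers (bow about x=329, shoulder 306–351 × 204–286). I make a small correction and close.

>>> carry_out([
  {"dx": -0.1,"dy": 0.08,"dz": 0,"wx": 0,"wy": 0,"wz": 0,"gripper": 0},
  {"dx": 0,"dy": 0,"dz": 0,"wx": 0,"wy": 0,"wz": 0,"gripper": 255},
  {"dx": 0,"dy": 0,"dz": 0,"wx": 0,"wy": 0,"wz": 0,"gripper": 255},
  {"dx": 0,"dy": 0,"dz": 0,"wx": 0,"wy": 0,"wz": 0,"gripper": 255},
  {"dx": 0,"dy": 0,"dz": 0,"wx": 0,"wy": 0,"wz": 0,"gripper": 255},
  {"dx": 0,"dy": 0,"dz": 0,"wx": 0,"wy": 0,"wz": 0,"gripper": 255},
  {"dx": 0,"dy": 0,"dz": 0,"wx": 0,"wy": 0,"wz": 0,"gripper": 255},
  {"dx": 0,"dy": 0,"dz": 0,"wx": 0,"wy": 0,"wz": 0,"gripper": 255},
  {"dx": 0,"dy": 0,"dz": 0,"wx": 0,"wy": 0,"wz": 0,"gripper": 255},
  {"dx": 0,"dy": 0,"dz": 0,"wx": 0,"wy": 0,"wz": 0,"gripper": 255},
])

```text
time: 5.5
tool_pos: [0.5057, -0.1267, 0.1586]
ee_rot: [-3.141, -0.0, 1.133]
wrist_force: [0.6, -0.1, 0.2]
width: 0.0373
finger_force: 0.0
```

>>> carry_out([
  {"dx": 0,"dy": 0,"dz": 0,"wx": 0,"wy": 0,"wz": 0,"gripper": 255},
  {"dx": 0,"dy": 0,"dz": 0,"wx": 0,"wy": 0,"wz": 0,"gripper": 255},
  {"dx": 0,"dy": 0,"dz": 0,"wx": 0,"wy": 0,"wz": 0,"gripper": 255},
  {"dx": 0,"dy": 0,"dz": 0,"wx": 0,"wy": 0,"wz": 0,"gripper": 255},
  {"dx": 0,"dy": 0,"dz": 0,"wx": 0,"wy": 0,"wz": 0,"gripper": 255},
  {"dx": 0,"dy": 0,"dz": 0,"wx": 0,"wy": 0,"wz": 0,"gripper": 255},
  {"dx": 0,"dy": 0,"dz": 0,"wx": 0,"wy": 0,"wz": 0,"gripper": 255},
])

```text
time: 6.08
tool_pos: [0.5057, -0.1267, 0.1587]
ee_rot: [-3.142, -0.0, 1.133]
wrist_force: [0.2, 0.4, 0.1]
width: 0.0119
finger_force: 30.0
```

>>> carry_out([
  {"dx": 0,"dy": 0,"dz": -0.4,"wx": 0,"wy": 0,"wz": 0,"gripper": 255},
  {"dx": 0,"dy": 0,"dz": -0.4,"wx": 0,"wy": 0,"wz": 0,"gripper": 255},
  {"dx": 0,"dy": 0,"dz": -0.4,"wx": 0,"wy": 0,"wz": 0,"gripper": 255},
  {"dx": 0,"dy": 0,"dz": -0.4,"wx": 0,"wy": 0,"wz": 0,"gripper": 255},
  {"dx": 0,"dy": 0,"dz": -0.4,"wx": 0,"wy": 0,"wz": 0,"gripper": 255},
  {"dx": 0,"dy": 0,"dz": -0.4,"wx": 0,"wy": 0,"wz": 0,"gripper": 255},
  {"dx": 0,"dy": 0,"dz": -0.4,"wx": 0,"wy": 0,"wz": 0,"gripper": 255},
  {"dx": 0,"dy": 0,"dz": -0.4,"wx": 0,"wy": 0,"wz": 0,"gripper": 255},
  {"dx": 0,"dy": 0,"dz": -0.5,"wx": 0,"wy": 0,"wz": 0,"gripper": 255},
  {"dx": 0,"dy": 0,"dz": -0.5,"wx": 0,"wy": 0,"wz": 0,"gripper": 255},
  {"dx": 0,"dy": 0,"dz": -0.5,"wx": 0,"wy": 0,"wz": 0,"gripper": 255},
  {"dx": 0,"dy": 0,"dz": 0,"wx": 0,"wy": 0,"wz": 0,"gripper": 255},
])

```text
time: 7.08
tool_pos: [0.5066, -0.127, 0.2558]
ee_rot: [3.137, -0.001, 1.133]
wrist_force: [-0.3, -0.1, -0.3]
width: 0.0116
finger_force: 30.0
```

```bash
python3 - <<'E'
from h import *
import pickle
V={}
o=robot.get_obs(); print(o['tool_pos'],o['ee_rot'],o['wrist_force'],o['width'])
for n in("wrist","scene","side"): V[n]=(eyes.get_calibration(n),eyes.snapshot(n))
V['o']=o; pickle.dump(V,open("v2.pkl","wb"))
a=[V[n][1][:,:,::-1] for n in("wrist","scene","side")]
cv2.imwrite("pics/v2.png",np.vstack([a[0][100:400],np.hstack([a[1][120:320,130:450],a[2][80:280,200:520]])]))
E
```

```text
[ 0.50661944 -0.12702401  0.25577704] [ 3.13668260e+00 -5.44783206e-04  1.13269789e+00] [-0.2707963  -0.14016211 -0.29448548] 0.011649079701603757
```

View pics/v2.png

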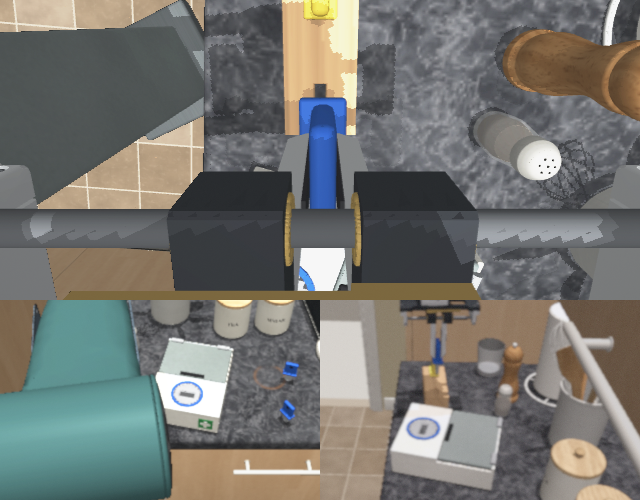

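The key is out of the stand: the shoulder is at wrist (323,217) and the yellow key still stands. I refine the keyhole by fitting the ring in all views on the plane z=0.07.

```bash
python3 - <<'E'
from h import *
import pickle
from scipy.optimize import least_squares
V=pickle.load(open("v2.pkl","rb")); w=pickle.load(open("w1.pkl","rb"))
L=[("scene",*V["scene"],(.60,)),("side",*V["side"],()),("w1",w[0],w[1],())]
for n,c,im,_ in L:
    hsv=cv2.cvtColor(im,cv2.COLOR_RGB2HSV); m=cv2.inRange(hsv,(100,50,40),(130,255,255))
    v,u=np.nonzero(m); P=np.array([atz(c,q,.07)[:2] for q in zip(u,v)]); d=np.hypot(*(P-[.393,-.2635]).T)
    P=P[(d>.028)&(d<.047)]
    r=least_squares(lambda p:np.hypot(*(P-p[:2]).T)-p[2],[.393,-.2635,.036],loss="soft_l1",f_scale=.001); print(n,len(P),r.x)
    ce=r.x[:2]; v,u=np.mgrid[0:400,0:640]; g=hsv[:,:,2]
    q=proj(c,[[*ce,.07]])[0]; k=np.hypot(u-q[0],v-q[1])<60
    U,W=u[k],v[k]; PP=np.array([atz(c,z,.07)[:2] for z in zip(U,W)]); rr=np.hypot(*(PP-ce).T)
    face=np.median(g[k][(rr<.025)]); s=(rr<.024)&(g[k]<.72*face); Q=PP[s]; mu=Q.mean(0); ev,E=np.linalg.eigh(np.cov((Q-mu).T))
    print("  slot",len(Q),mu,np.sqrt(ev*12),np.degrees(np.arctan2(E[1,1],E[0,1])), "px",q, "bow")
# joint z: tri ring across views
cc,im=V["wrist"]; o=V['o']; a=o['ee_rot'][2]-np.pi/2
b=((100,100,25),(130,255,255)); T=o['tool_pos']
print("key fit",fitkey([(cc,im)],b,(T[0],T[1],T[2]-.1087,a)), "proj", proj(cc,[[*T[:2],T[2]-.1087]]))
E
```

```text
scene 225 [ 0.39388197 -0.26414478  0.03481581]
  slot 52 [ 0.39118521 -0.26245294] [0.01124302 0.03229827] 47.24682990850437 px [316.5806878  213.14331673] bow
side 181 [ 0.39635666 -0.26003586  0.03508895]
  slot 39 [ 0.39396204 -0.26403737] [0.01040409 0.02889332] 49.274360730242314 px [302.85072391 207.78447692] bow
w1 815 [ 0.39243321 -0.26424516  0.03583368]
  slot 533 [ 0.39537114 -0.25727525] [0.02227776 0.038882  ] 57.33331581869275 px [277.39556344 360.30643385] bow
key fit (array([ 0.50776323, -0.12325863,  0.13897278, -0.43512848]), np.float64(0.2151744424863189)) proj [[323.07033736 241.76253677]]
```

>>> carry_out([
  {"dx": 0,"dy": 0,"dz": 0,"wx": 0,"wy": 0,"wz": 0.844,"gripper": 255},
  {"dx": 0,"dy": 0,"dz": 0,"wx": 0,"wy": 0,"wz": 0.844,"gripper": 255},
  {"dx": 0,"dy": 0,"dz": 0,"wx": 0,"wy": 0,"wz": 0.844,"gripper": 255},
  {"dx": -0.886,"dy": 0.042,"dz": 0,"wx": 0,"wy": 0,"wz": 0,"gripper": 255},
  {"dx": -0.886,"dy": 0.042,"dz": 0,"wx": 0,"wy": 0,"wz": 0,"gripper": 255},
  {"dx": -0.886,"dy": 0.042,"dz": 0,"wx": 0,"wy": 0,"wz": 0,"gripper": 255},
  {"dx": -0.886,"dy": 0.042,"dz": 0,"wx": 0,"wy": 0,"wz": 0,"gripper": 255},
  {"dx": -0.886,"dy": 0.042,"dz": 0,"wx": 0,"wy": 0,"wz": 0,"gripper": 255},
  {"dx": -0.886,"dy": 0.042,"dz": 0,"wx": 0,"wy": 0,"wz": 0,"gripper": 255},
  {"dx": -0.886,"dy": 0.042,"dz": 0,"wx": 0,"wy": 0,"wz": 0,"gripper": 255},
  {"dx": -0.886,"dy": 0.042,"dz": 0,"wx": 0,"wy": 0,"wz": 0,"gripper": 255},
  {"dx": -0.886,"dy": 0.042,"dz": 0,"wx": 0,"wy": 0,"wz": 0,"gripper": 255},
  {"dx": -0.886,"dy": 0.042,"dz": 0,"wx": 0,"wy": 0,"wz": 0,"gripper": 255},
  {"dx": 0,"dy": 0,"dz": 0,"wx": 0,"wy": 0,"wz": 0,"gripper": 255},
  {"dx": 0,"dy": 0,"dz": 0,"wx": 0,"wy": 0,"wz": 0,"gripper": 255},
])

```text
time: 8.48
tool_pos: [0.3916, -0.2631, 0.2519]
ee_rot: [-3.14, -0.001, 0.827]
wrist_force: [0.1, 0.2, -0.3]
width: 0.0122
finger_force: 30.0
```

```bash
python3 - <<'E'
from h import *
import pickle
V={}
o=robot.get_obs(); print(o['tool_pos'],o['ee_rot'],o['wrist_force'],o['width'])
for n in("wrist","side"): V[n]=(eyes.get_calibration(n),eyes.snapshot(n))
V['o']=o; pickle.dump(V,open("v3.pkl","wb"))
a=[V[n][1][:,:,::-1] for n in("wrist","side")]
cv2.imwrite("pics/v3.png",np.hstack([cv2.resize(a[0][150:400,220:420],None,fx=2,fy=2),cv2.resize(a[1][140:240,240:340],(400,400),interpolation=2).repeat(1,0) if 0 else cv2.resize(a[1][130:230,250:350],(500,500),interpolation=2)[:, :400]]))
c,_=V['side']; T=o['tool_pos']; print("side proj TCP-tip col/row",proj(c,[[*T[:2],T[2]-.1087],[*T[:2],T[2]-.1517],[.393,-.2635,.07]]))
E
```

```text
[ 0.3916391  -0.26311813  0.25188456] [-3.14002125e+00 -5.56073640e-04  8.27010601e-01] [ 0.12156918  0.22390446 -0.28926849] 0.01216919815257696
side proj TCP-tip col/row [[301.6838239  183.30855499]
 [301.66078505 198.87310586]
 [302.25914982 209.13005364]]
```

View pics/v3.png

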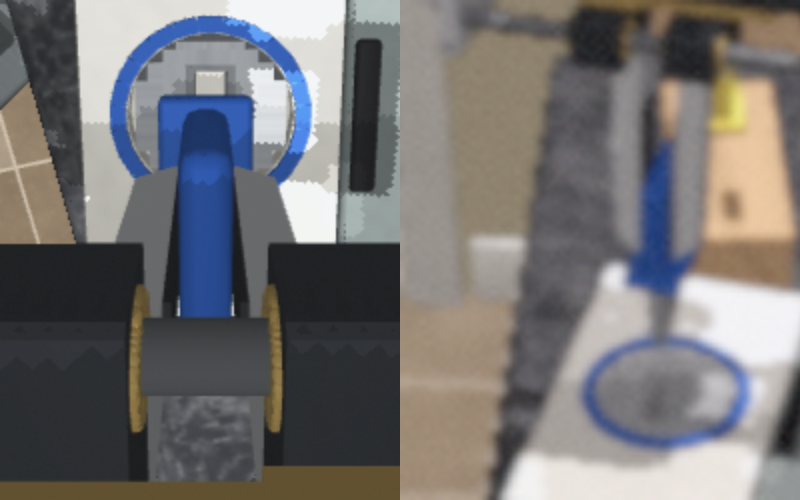

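The close view shows the ring centre column at crop x≈211 and the far end of the slot at (211,82). The key shoulder is centred at x≈206, so a small offset remains; I compute it.

```bash
python3 - <<'E'
from h import *
import pickle
from scipy.optimize import least_squares
V=pickle.load(open("v3.pkl","rb")); c,im=V['wrist']; T=V['o']['tool_pos']; yaw=V['o']['ee_rot'][2]
hsv=cv2.cvtColor(im,cv2.COLOR_RGB2HSV); m=cv2.inRange(hsv,(100,50,40),(130,255,255))
v,u=np.nonzero(m); P=np.array([atz(c,q,.07)[:2] for q in zip(u,v)]); d=np.hypot(*(P-[.393,-.2635]).T)
P=P[(d>.030)&(d<.043)&(v<240)]
r=least_squares(lambda p:np.hypot(*(P-p[:2]).T)-p[2],[.393,-.2635,.036],loss="soft_l1",f_scale=.001).x; print("ring",r,len(P))
R=np.array([[np.cos(yaw),np.sin(yaw)],[np.sin(yaw),-np.cos(yaw)]])  # world->tool xy
print("ring-TCP in tool xy mm",R@(r[:2]-T[:2])*1e3)
# shoulder top far edge corners -> tool frame; crop px/2+(220,150)
for q in((160,97),(252,97)):
    X=atz(c,(220+q[0]/2,150+q[1]/2),T[2]-.1087+.006); print("shoulder corner tool mm",R@(X[:2]-T[:2])*1e3)
for q in((195,70),(228,70),(195,92),(228,92)):
    X=atz(c,(220+q[0]/2,150+q[1]/2),.07); print("slot edge tool mm",R@(X[:2]-T[:2])*1e3)
# box lid edge direction (344,0)-(338,243)crop at z~.07
A=atz(c,(220+345/2,150),.07)[:2];B=atz(c,(220+338/2,150+120),.07)[:2]; print("lid edge ang",np.degrees(np.arctan2(*(A-B)[::-1])))
E
```

```text
ring [ 0.39308645 -0.26283446  0.03591267] 1816
ring-TCP in tool xy mm [1.18873225 0.87305698]
shoulder corner tool mm [ 26.37487637 -13.05178625]
shoulder corner tool mm [26.4191493  11.65919139]
slot edge tool mm [19.27129744 -4.8108251 ]
slot edge tool mm [19.29322779  7.72527509]
slot edge tool mm [10.72537721 -4.82550486]
slot edge tool mm [10.74790687  7.80502814]
lid edge ang 48.477695237918994
```

>>> carry_out([
  {"dx": -0.06,"dy": 0.095,"dz": 0,"wx": 0,"wy": 0,"wz": -0.15,"gripper": 255},
  {"dx": 0,"dy": 0,"dz": 0.45,"wx": 0,"wy": 0,"wz": 0,"gripper": 255},
  {"dx": 0,"dy": 0,"dz": 0.45,"wx": 0,"wy": 0,"wz": 0,"gripper": 255},
  {"dx": 0,"dy": 0,"dz": 0.45,"wx": 0,"wy": 0,"wz": 0,"gripper": 255},
  {"dx": 0,"dy": 0,"dz": 0.25,"wx": 0,"wy": 0,"wz": 0,"gripper": 255},
  {"dx": 0,"dy": 0,"dz": 0.2,"wx": 0,"wy": 0,"wz": 0,"gripper": 255},
  {"dx": 0,"dy": 0,"dz": 0.2,"wx": 0,"wy": 0,"wz": 0,"gripper": 255},
  {"dx": 0,"dy": 0,"dz": 0,"wx": 0,"wy": 0,"wz": 0,"gripper": 255},
])

```text
time: 9.25
tool_pos: [0.3924, -0.2649, 0.2115]
ee_rot: [-3.14, -0.0, 0.847]
wrist_force: [-0.4, -0.1, -1.1]
width: 0.0118
finger_force: 30.0
```

>>> carry_out([
  {"dx": 0,"dy": 0,"dz": 0.25,"wx": 0,"wy": 0,"wz": 0,"gripper": 255},
  {"dx": 0,"dy": 0,"dz": 0.25,"wx": 0,"wy": 0,"wz": 0,"gripper": 255},
  {"dx": 0,"dy": 0,"dz": 0.25,"wx": 0,"wy": 0,"wz": 0,"gripper": 255},
  {"dx": 0,"dy": 0,"dz": 0.25,"wx": 0,"wy": 0,"wz": 0,"gripper": 255},
  {"dx": 0,"dy": 0,"dz": 0.25,"wx": 0,"wy": 0,"wz": 0,"gripper": 255},
  {"dx": 0,"dy": 0,"dz": 0.2,"wx": 0,"wy": 0,"wz": 0,"gripper": 255},
  {"dx": 0,"dy": 0,"dz": 0,"wx": 0,"wy": 0,"wz": 0,"gripper": 255},
])

```text
time: 9.83
tool_pos: [0.3923, -0.2648, 0.1824]
ee_rot: [-3.139, -0.0, 0.847]
wrist_force: [-0.1, 0.4, -0.7]
width: 0.0118
finger_force: 30.0
```

Free so far; about 4 mm remain. I press gently.

>>> carry_out([
  {"dx": 0,"dy": 0,"dz": 0.1,"wx": 0,"wy": 0,"wz": 0,"gripper": 255},
  {"dx": 0,"dy": 0,"dz": 0.1,"wx": 0,"wy": 0,"wz": 0,"gripper": 255},
  {"dx": 0,"dy": 0,"dz": 0.05,"wx": 0,"wy": 0,"wz": 0,"gripper": 255},
  {"dx": 0,"dy": 0,"dz": 0,"wx": 0,"wy": 0,"wz": 0,"gripper": 255},
])

```text
time: 10.17
tool_pos: [0.3928, -0.2652, 0.1788]
ee_rot: [3.141, -0.0, 0.847]
wrist_force: [-0.5, -0.0, -1.0]
width: 0.0118
finger_force: 30.0
```

>>> carry_out([
  {"dx": 0,"dy": 0,"dz": 0.07,"wx": 0,"wy": 0,"wz": 0,"gripper": 255},
  {"dx": 0,"dy": 0,"dz": 0.07,"wx": 0,"wy": 0,"wz": 0,"gripper": 255},
  {"dx": 0,"dy": 0,"dz": 0,"wx": 0,"wy": 0,"wz": 0,"gripper": 255},
])

```text
time: 10.42
tool_pos: [0.3929, -0.2653, 0.1786]
ee_rot: [3.14, 0.0, 0.847]
wrist_force: [-3.9, 2.9, 11.2]
width: 0.0117
finger_force: 30.0
```

>>> carry_out([
  {"dx": 0,"dy": 0,"dz": 0.07,"wx": 0,"wy": 0,"wz": 0,"gripper": 255},
  {"dx": 0,"dy": 0,"dz": 0,"wx": 0,"wy": 0,"wz": 0,"gripper": 255},
])

```text
time: 10.58
tool_pos: [0.3929, -0.2652, 0.1785]
ee_rot: [3.14, 0.0, 0.847]
wrist_force: [-5.8, 4.5, 16.9]
width: 0.0118
finger_force: 30.0
```

>>> carry_out([
  {"dx": 0,"dy": 0,"dz": -0.12,"wx": 0,"wy": 0,"wz": 0,"gripper": 255},
  {"dx": 0,"dy": 0,"dz": 0,"wx": 0,"wy": 0,"wz": 0.6,"gripper": 255},
  {"dx": 0,"dy": 0,"dz": 0,"wx": 0,"wy": 0,"wz": 0.6,"gripper": 255},
  {"dx": 0,"dy": 0,"dz": 0,"wx": 0,"wy": 0,"wz": 0.6,"gripper": 255},
  {"dx": 0,"dy": 0,"dz": 0,"wx": 0,"wy": 0,"wz": 0.6,"gripper": 255},
  {"dx": 0,"dy": 0,"dz": 0,"wx": 0,"wy": 0,"wz": 0.6,"gripper": 255},
  {"dx": 0,"dy": 0,"dz": 0,"wx": 0,"wy": 0,"wz": 0,"gripper": 255},
])

```text
time: 11.17
tool_pos: [0.3926, -0.2653, 0.1786]
ee_rot: [3.141, 0.0, 0.484]
wrist_force: [-2.8, 2.0, 7.3]
width: 0.0116
finger_force: 30.0
```

```bash
python3 - <<'E'
from bench import robot
o=robot.get_obs(); print(o['tool_pos'],o['ee_rot'],o['wrist_force'],o['wrist_torque'],o['joint_positions'])
E
```

```text
[ 0.39262902 -0.26527622  0.17856825] [3.14099291e+00 1.33722294e-04 4.84454685e-01] [-2.75979408  1.95899132  7.25218772] [ 0.39200826  0.72286376 -0.00368135] [-7.13739367e-01 -2.34297615e-02  1.73425762e+00 -3.46291985e-04
  1.43025489e+00  3.72650656e-01]
```

>>> carry_out([
  {"dx": 0,"dy": 0,"dz": 0,"wx": 0,"wy": 0,"wz": 0.6,"gripper": 255},
  {"dx": 0,"dy": 0,"dz": 0,"wx": 0,"wy": 0,"wz": 0.6,"gripper": 255},
  {"dx": 0,"dy": 0,"dz": 0,"wx": 0,"wy": 0,"wz": 0.6,"gripper": 255},
  {"dx": 0,"dy": 0,"dz": 0,"wx": 0,"wy": 0,"wz": 0.6,"gripper": 255},
  {"dx": 0,"dy": 0,"dz": 0,"wx": 0,"wy": 0,"wz": 0.6,"gripper": 255},
  {"dx": 0,"dy": 0,"dz": 0,"wx": 0,"wy": 0,"wz": 0.6,"gripper": 255},
])

```text
time: 11.67
tool_pos: [0.3921, -0.2641, 0.1786]
ee_rot: [-3.139, 0.001, 0.052]
wrist_force: [-4.7, 5.7, 11.0]
width: 0.0118
finger_force: 30.0
```

```bash
python3 - <<'E'
from bench import robot,eyes
import cv2,numpy as np
o=robot.get_obs(); print(o['tool_pos'],o['ee_rot'],o['wrist_force'],o['wrist_torque'],o['width'])
a=eyes.snapshot("wrist")[:,:,::-1]; b=eyes.snapshot("side")[:,:,::-1]
cv2.imwrite("pics/v4.png",np.hstack([cv2.resize(a[150:400,220:420],None,fx=2,fy=2),cv2.resize(b[130:280,270:390],(400,500),interpolation=2)]))
E
```

```text
[ 0.39214771 -0.26410103  0.1785926 ] [-3.13879215e+00  1.33532464e-03  5.18352595e-02] [-4.74167134  5.6790264  11.01671625] [1.23154659 1.08391695 0.10411782] 0.011846185293002343
```

View pics/v4.png

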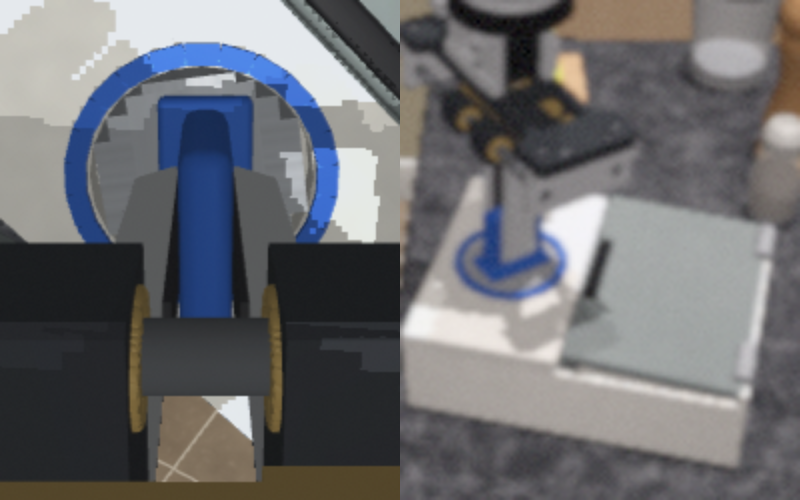

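The key is home, with the shoulder flat inside the ring and turning. I continue.

>>> carry_out([
  {"dx": 0,"dy": 0,"dz": -0.03,"wx": 0,"wy": 0,"wz": 0.6,"gripper": 255},
  {"dx": 0,"dy": 0,"dz": 0,"wx": 0,"wy": 0,"wz": 0.6,"gripper": 255},
  {"dx": 0,"dy": 0,"dz": 0,"wx": 0,"wy": 0,"wz": 0.6,"gripper": 255},
  {"dx": 0,"dy": 0,"dz": 0,"wx": 0,"wy": 0,"wz": 0.6,"gripper": 255},
  {"dx": 0,"dy": 0,"dz": 0,"wx": 0,"wy": 0,"wz": 0.6,"gripper": 255},
  {"dx": 0,"dy": 0,"dz": 0,"wx": 0,"wy": 0,"wz": 0,"gripper": 255},
])

```text
time: 12.27
tool_pos: [0.3923, -0.263, 0.1786]
ee_rot: [-3.136, 0.003, -0.307]
wrist_force: [-4.9, 8.4, 9.7]
width: 0.0121
finger_force: 30.0
```

>>> carry_out([
  {"dx": 0,"dy": 0,"dz": 0,"wx": 0,"wy": 0,"wz": 0.5,"gripper": 255},
  {"dx": 0,"dy": 0,"dz": 0,"wx": 0,"wy": 0,"wz": 0.5,"gripper": 255},
  {"dx": 0,"dy": 0,"dz": 0,"wx": 0,"wy": 0,"wz": 0.5,"gripper": 255},
  {"dx": 0,"dy": 0,"dz": 0,"wx": 0,"wy": 0,"wz": 0,"gripper": 255},
])

```text
time: 12.6
tool_pos: [0.3925, -0.2625, 0.1787]
ee_rot: [-3.136, 0.004, -0.486]
wrist_force: [-3.3, 8.8, 9.9]
width: 0.0117
finger_force: 30.0
```

```bash
python3 - <<'E'
from bench import robot
o=robot.get_obs(); print(o['tool_pos'],o['ee_rot'],o['wrist_force'],o['wrist_torque'],o['joint_positions'][5])
E
```

```text
[ 0.39251877 -0.26254058  0.17865255] [-3.1358742   0.00382297 -0.48619086] [-3.33183787  8.80027514  9.91741558] [1.91340018 0.71913814 0.03925833] 1.3441298389765406
```

>>> carry_out([
  {"dx": 0,"dy": -0.06,"dz": 0,"wx": 0,"wy": 0,"wz": 0.5,"gripper": 255},
  {"dx": 0,"dy": 0,"dz": 0,"wx": 0,"wy": 0,"wz": 0.5,"gripper": 255},
  {"dx": 0,"dy": 0,"dz": 0,"wx": 0,"wy": 0,"wz": 0.5,"gripper": 255},
  {"dx": 0,"dy": 0,"dz": 0,"wx": 0,"wy": 0,"wz": 0,"gripper": 255},
])

```text
time: 12.93
tool_pos: [0.393, -0.2619, 0.1787]
ee_rot: [-3.138, 0.004, -0.666]
wrist_force: [-4.5, 7.7, 8.7]
width: 0.0119
finger_force: 30.0
```

```bash
python3 - <<'E'
from bench import robot
o=robot.get_obs(); print(o['tool_pos'],o['ee_rot'],o['wrist_force'],o['wrist_torque'],o['joint_positions'][5])
E
```

```text
[ 0.39295789 -0.26194553  0.17867893] [-3.13792606  0.00423443 -0.66632647] [-4.48316669  7.7015532   8.69537989] [ 1.61800988  0.8212301  -0.01932539] 1.5266750885665499
```

>>> carry_out([
  {"dx": 0,"dy": 0,"dz": 0,"wx": 0,"wy": 0,"wz": 0.5,"gripper": 255},
  {"dx": 0,"dy": 0,"dz": 0,"wx": 0,"wy": 0,"wz": 0.5,"gripper": 255},
  {"dx": 0,"dy": 0,"dz": 0,"wx": 0,"wy": 0,"wz": 0,"gripper": 255},
])

```text
time: 13.18
tool_pos: [0.3932, -0.2619, 0.1787]
ee_rot: [-3.138, 0.004, -0.784]
wrist_force: [-3.4, 7.5, 8.5]
width: 0.0124
finger_force: 31.7
```

```bash
python3 - <<'E'
from bench import robot,eyes
import cv2,numpy as np
o=robot.get_obs(); print(o['tool_pos'],o['ee_rot'],o['wrist_force'],o['wrist_torque'],o['joint_positions'][5])
a=eyes.snapshot("wrist")[:,:,::-1]; b=eyes.snapshot("side")[:,:,::-1]
cv2.imwrite("pics/v5.png",np.hstack([cv2.resize(a[150:400,220:420],None,fx=2,fy=2),cv2.resize(b[130:280,270:390],(400,500),interpolation=2)]))
E
```

```text
[ 0.39320512 -0.261901    0.1786858 ] [-3.13828657  0.00405952 -0.78420223] [-3.38397943  7.50701522  8.4800589 ] [1.52445305 0.67989559 0.68891597] 1.644882260922557
```

View pics/v5.png

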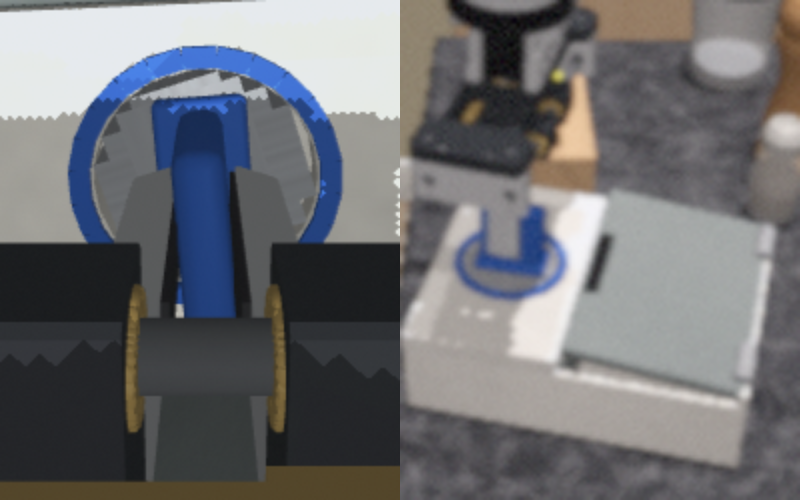

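The torque rose to 0.69 N m, so the lock is at its stop: the key is skewed slightly in the pads and the lid's front edge is raised (side crop 600,370). I unload and release.

>>> carry_out([
  {"dx": 0,"dy": 0,"dz": -0.08,"wx": 0,"wy": 0,"wz": -0.4,"gripper": 255},
  {"dx": 0,"dy": 0,"dz": 0,"wx": 0,"wy": 0,"wz": 0,"gripper": 255},
  {"dx": 0,"dy": 0,"dz": 0,"wx": 0,"wy": 0,"wz": 0,"gripper": 140},
  {"dx": 0,"dy": 0,"dz": 0,"wx": 0,"wy": 0,"wz": 0,"gripper": 140},
  {"dx": 0,"dy": 0,"dz": 0,"wx": 0,"wy": 0,"wz": 0,"gripper": 140},
  {"dx": 0,"dy": 0,"dz": 0,"wx": 0,"wy": 0,"wz": 0,"gripper": 140},
  {"dx": 0,"dy": 0,"dz": 0,"wx": 0,"wy": 0,"wz": 0,"gripper": 140},
  {"dx": 0,"dy": 0,"dz": 0,"wx": 0,"wy": 0,"wz": 0,"gripper": 140},
])

```text
time: 13.95
tool_pos: [0.3933, -0.2643, 0.1791]
ee_rot: [3.142, -0.0, -0.737]
wrist_force: [0.3, -0.0, -0.5]
width: 0.0424
finger_force: 0.0
```

Released; I lift straight up.

>>> carry_out([
  {"dx": 0,"dy": 0,"dz": -0.4,"wx": 0,"wy": 0,"wz": 0,"gripper": 140},
  {"dx": 0,"dy": 0,"dz": -0.4,"wx": 0,"wy": 0,"wz": 0,"gripper": 140},
  {"dx": 0,"dy": 0,"dz": -0.6,"wx": 0,"wy": 0,"wz": 0,"gripper": 140},
  {"dx": 0,"dy": 0,"dz": -0.8,"wx": 0,"wy": 0,"wz": 0,"gripper": 140},
  {"dx": 0,"dy": 0,"dz": -0.8,"wx": 0,"wy": 0,"wz": 0,"gripper": 140},
  {"dx": 0,"dy": 0,"dz": -0.8,"wx": 0,"wy": 0,"wz": 0,"gripper": 140},
  {"dx": 0,"dy": 0,"dz": -0.8,"wx": 0,"wy": 0,"wz": 0,"gripper": 140},
  {"dx": 0,"dy": 0,"dz": -0.8,"wx": 0,"wy": 0,"wz": 0,"gripper": 140},
  {"dx": 0,"dy": 0,"dz": -0.6,"wx": 0,"wy": 0,"wz": 0,"gripper": 140},
  {"dx": 0,"dy": 0,"dz": 0,"wx": 0,"wy": 0,"wz": 0,"gripper": 140},
])

```text
time: 14.78
tool_pos: [0.3941, -0.2648, 0.3034]
ee_rot: [-3.141, -0.007, -0.737]
wrist_force: [-0.1, -0.3, 0.4]
width: 0.0421
finger_force: 0.0
```

```bash
python3 - <<'E'
from h import *
o=robot.get_obs(); print(o['tool_pos'],o['ee_rot'],o['wrist_force'])
c=eyes.get_calibration("wrist");p=eyes.snapshot("wrist"); b=eyes.snapshot("side")[:,:,::-1]
cv2.imwrite("pics/v6.png",np.hstack([p[:,170:490,::-1],cv2.resize(b[130:280,270:390],(320,400),interpolation=2)]))
B=((100,100,25),(130,255,255))
for z in(.07,): print(fitkey([(c,p)],B,(.393,-.2635,z,o['ee_rot'][2]-np.pi/2-.06)))
E
```

```text
[ 0.39413182 -0.2648232   0.30341228] [-3.14125965 -0.00747532 -0.73714914] [-0.09660555 -0.27508802  0.41040962]
(array([ 0.39315523, -0.26238405,  0.06815865, -2.23247737]), np.float64(0.15947884368442478))
```

View pics/v6.png

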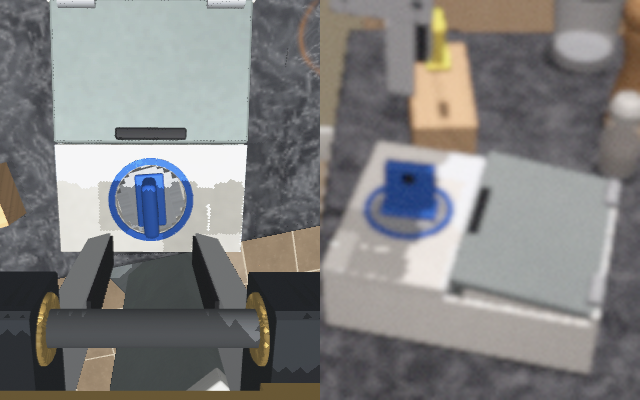

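The blue key is seated in the ring (150,205 in the wrist half) and turned about 1.5 rad. The lid's front edge is up, and yellow still stands in the stand. I hand the job in.

```bash
python3 -c "
from bench import robot
print(robot.close_job())"
```

```text
the job is handed in; nothing more can be done
None
```

I handed the job in at about 15 s. The blue key is fully home in the lock, turned clockwise to its stop and released. The lid's front edge is raised and the yellow key is still in the stand.

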